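# Turn out the grinding balls and open the mill jar

### The job

I want to check the four grinding balls and load them into the mill jar: tip the steel cup by its red crank until all the balls lie in the white tray, and stand the cup fully upright again. Then take off the jar's orange cap: its thread may be left- or right-handed, so try it one way and, if it stops, the other; unscrew it the way that gives, lift it straight off and finish while still holding it in the gripper, right above the jar and a few centimetres clear of it. Leave the cups, vial and timer standing about alone.

Things in the scene. Friction and masses are not known exactly. Their poses are not given: they have to be found in the camera images.
- tilt_stand: Fixed grey stand (base 150 x 60 mm) with two upright posts, carrying a steel cup that tilts between them. Origin: on the worktop midway between the posts. x: along the cup's hinge, away from the robot; y: towards the tray, to which the cup pours. The cup is upright at the start, 66 mm across the rim, 70 mm tall; rim 175 mm above the worktop.
- cup (a joint): Tilt of the cup: 0 = upright (a stop), grows as it tips towards the tray, stop at 2.2 rad. The hinge is stiff enough (about 0.08 N m) to stay where it is left. The balls run out once the cup is well past lying level (about 1.9 rad and more).
- cup_hinge (a point): Point on the hinge axis of the cup (125 mm above the worktop), level with the middle of the crank grip along the axis. Fixed; same axes as tilt_stand.
- cup_crank (a point): Middle of the cup's crank grip: a round red bar, 12 mm thick and 54 mm long, parallel to the hinge, 55 mm from the hinge axis. Cup upright: it lies 49 mm to the side away from the tray and 26 mm above the axis; it goes over the top as the cup tips, and can turn between fingers.
- tray: Fixed white open tray, 150 x 130 x 35 mm, walls 4 mm, beside the stand below the cup's pouring side. Origin: centre of its underside, axes along its sides, y away from the stand.
- jar: Fixed steel mill jar, 68 mm across, clamped in a grey bench holder (110 x 100 mm). Its shoulder ends 64 mm above the worktop; above is a 26 mm wide neck carrying the orange cap. Origin: on the worktop below the jar's centre.
- jar_seat (a point): Point on the jar's axis, 100 mm above the worktop, where the middle of the shut cap lies. Fixed to the jar, axes parallel to the world's.
- cap_centre (a point): Centre (half-way up) of the ribbed orange cap, loose, 48 mm across, 30 mm tall, about 40 g; shut, it stands 85 to 115 mm above the worktop. The z axis is the cap's axis, so that its orientation shows how far it has turned.
- cap_mark (a point): End of the white line on the cap's top, 20 mm from its centre on the cap's -x side; with the cap shut it points to -x (to the robot), within about 0.06 rad. Thread, unlike from start to start and not visible: the wrong way the cap stops hard after 0.1 to 0.3 rad; the right way it turns freely to a stop at 1.1 to 1.3 rad, and lifts straight off in the last 0.15 rad before this stop.
- ball_1_center (a point): Centre of a dark steel grinding ball (17 g), 16 mm across, in the cup at the start.
- ball_2_center (a point): Centre of a dark steel grinding ball (17 g), 16 mm across, in the cup at the start.
- ball_3_center (a point): Centre of a dark steel grinding ball (17 g), 16 mm across, in the cup at the start.
- ball_4_center (a point): Centre of a dark steel grinding ball (17 g), 16 mm across, in the cup at the start.
- yellow_cup_c (a point): Bystander, loose: clear specimen cup with yellow lid, 58 mm across, 59 mm tall; the point is its centre. To be left alone.
- red_cup_c (a point): Bystander, loose: specimen cup with red lid, 58 mm across, 59 mm tall; the point is its centre. To be left alone.
- timer_c (a point): Bystander, loose: pink bench timer, 34 x 68 mm, 62 mm tall; the point is its centre. To be left alone.
- vial_c (a point): Bystander, loose: small vial with blue cap, 25 mm across, 49 mm tall; the point is its centre. To be left alone.
Mind the look-alikes: they are no part of the job. Of the things shaped like the part that bears cap_centre, the orange one is meant.

How it is judged:
By the outcome, as a careful person would: the job done as asked, in the order asked, and still so for the second after the job is handed in, while the arm keeps its last pose, push and grip.
It also fails if it takes over 58 s, if anything falls off the work surface, if the arm or the gripper's body presses on something with over 40 N, if the wrist force passes 120 N, or if a joint passes its speed limit or range.

### The arm

A 7-joint arm with a two-finger parallel gripper is mounted at the origin on a cart in front of the work surface, level with it; the furniture and walls round the work are solid. World frame = base frame: x ahead of the robot, y to its left, z up, the work surface at z = 0. Lengths are in m, angles in rad, forces in N, time in s.
With the tool pointing down it reaches from about 0.35 to 0.9 m from the base axis. Payload 19.9 kg.
Tool frame: the origin (TCP) lies midway between the tips of the shut fingers; the grasp point (between the pads) lies 19 mm behind it; y points along the fingers, x is the direction in which the jaws open and shut, and the axes are right-handed (so a half turn about y gives the same grasp; the last joint's range is limited). The gripper opens to 85 mm and grips with 20 to 120 N. Pads are 22 mm wide; open, the fingers measure 114 mm over their backs; the gripper's body (76 mm by 85 mm) begins 54 mm behind the grasp point. The pads swing forward as they close: fully open they stand 13 mm farther back than shut.
Start: joints at [1.308, 0.417, -0.01, 1.614, 0.005, 1.111, -0.053], TCP at [0.137, -0.61, 0.231] pointing down, gripper open.
Joint ranges: [-2.81, 2.81], [-0.39, 2.02], [-1.27, 1.25], [0.06, 2.57], [-1.19, 4.33], [0.19, 2], [-2.82, 2.82]. Speed limits (rad/s): [1.89, 1.89, 2.39, 2.39, 3.01, 3.01, 3.01].

### API

Orientations are given as a unit quaternion [w, x, y, z].
In Python, from cell import state, grab_frame, sign_off, look_for, trace, place_of gives the robot as it stands. The module is installed in compiled form; this text tells all that it offers.
- The arm moves only by the tool move_arm, never from a script. Its argument "series" is text: rows parted by semicolons, each of 5 numbers parted by spaces: the shift along the tool's x, y, z in cm, then the turn about the tool's y in rad, then the closure, from -1 (fully open) to 1 (shut). A call has 1 to 5 rows; each row is the pose to reach, as a shift and turn from the pose measured when the call began, along the tool's axes at that moment; what a row does not reach only later rows make up. A row lasts 1/8 s, in which the tool goes at most 62.5 mm and 10.7 degrees, less where a joint would pass 70% of its speed; a pose out of reach is approached as far as the arm can. A call with a gripper value outside its range is refused whole. The fingers move at their own pace and stop on an object; "newtons" is the grip in N (left out, the last holds). Time passes only in rows, so rows that repeat a pose let the fingers close. It gives the time, the measured TCP pose, the force and the opening at its end, in the units of the state.
- state(): the state, without advancing time (a new reading comes with each control period).
- grab_frame(name): name is "scene" or "top" or "wrist"; returns a dict with "frame" (384x512x3 uint8, red, green, blue), "fovy" (degrees; the focal length in pixels is half the picture's height over the tangent of half this angle, whatever the lens; pixels are square), "cx", "cy" (the principal point, pixels), "distortion" ([k1, k2, p1, p2, k3] as OpenCV has them; the pictures are not rectified), "R" (3x3) and "t" (3): a world point X has camera coordinates R X + t; the wrist camera has in their place "tool_from_camera" (4x4, takes a point from camera to tool coordinates, whose origin is the TCP and whose axes are the tool frame's). Camera axes: x right, y down, z forward; pixel columns grow to the right and rows downward; lengths in m; the calibration is good to about 2 mm. A picture is of the moment at which its call begins: read the wrist's pose just before it. There is no depth.
- sign_off(): hands the job in, once; it reports no verdict.
Trained networks look in the newest picture that a camera, given by its name, has taken for a name from the list of things; names that differ only in an ending like _2 or _b are one class to them, and where a whole thing is asked for, a point or a joint stands for the part that bears it (a point fixed in the world has none). Each returns a list of dicts, best first, with "confidence" (0 to 1); they miss things now and then, are a little off and sometimes report something else, mostly with a low value. They report only what shows in the picture. A call takes as long as a camera call. They do not tell look-alikes from the thing itself.
- look_for(camera, label): "rect" ([left, top, right, bottom] in pixels, round what is visible of it).
- trace(camera, label): "pixels" (384x512 bool, what is visible of it) and "rect" ([left, top, right, bottom] in pixels, round what is visible of it).
- place_of(camera, label): "location" ([column, row] in pixels: a listed point, or the origin of a listed thing).
The state is a dict: "t": time; "joint_pos": joint angles; "dq": joint speeds; "tau": joint torques, N m; "tcp_pos": TCP position; "ee_rot": TCP orientation; "ft_force": force on the tool from outside, world axes, zero at the start; "wrist_torque": the same for the moment, N m; "grip_width": finger opening in m.
Only numpy, scipy, OpenCV 4.12 (cv2) and the standard library are available. Lean on these libraries where they do the work, as an engineer would, in place of code of your own. Each camera call takes 0.05 s, during which the arm holds its last target.

## Working session

There is one attempt and no reset: what is moved stays moved. The work goes in short steps, Python scripts to look and compute and a tool call to move; the robot and the scene stay as the last step left them, time stands still between calls to the robot, and variables do not carry over. Pictures are saved under pics/ and viewed, and the job is handed in when it is done.

Besides the shell and the picture viewer there is one more tool, called after "Call:" by a JSON object that holds its "name" and its "arguments". move_arm: Moves the arm, as the interface text tells. Its arguments: {"type":"object","properties":{"series":{"type":"string"},"newtons":{"type":"number"}},"required":["series"]}

```bash
mkdir -p pics
cat > h.py <<'E'
import numpy as np, cv2
from cell import state, grab_frame, sign_off, look_for, trace, place_of
from scipy.spatial.transform import Rotation as Ro
def K(f):
    fl=f["frame"].shape[0]/2/np.tan(np.radians(f["fovy"])/2)
    return np.array([[fl,0,f["cx"]],[0,fl,f["cy"]],[0,0,1]])
def tool(s):
    q=s["ee_rot"]; return Ro.from_quat([q[1],q[2],q[3],q[0]]).as_matrix(), np.array(s["tcp_pos"])
def pose(f,s=None):
    if "R" in f: return np.array(f["R"]),np.array(f["t"])
    R,p=tool(s); T=np.array(f["tool_from_camera"]); Rw=R@T[:3,:3]; c=R@T[:3,3]+p
    return Rw.T,-Rw.T@c
def ray(f,px,s=None):
    R,t=pose(f,s)
    u=cv2.undistortPoints(np.array([[px]],float),K(f),np.array(f["distortion"],float))[0,0]
    d=R.T@np.array([u[0],u[1],1]); return -R.T@t,d/np.linalg.norm(d)
def onz(f,px,z,s=None):
    c,d=ray(f,px,s); return c+d*(z-c[2])/d[2]
def proj(f,X,s=None):
    R,t=pose(f,s)
    return cv2.projectPoints(np.array(X,float).reshape(-1,1,3),cv2.Rodrigues(R)[0],t,K(f),np.array(f["distortion"],float))[0][:,0]
def tri(rays):
    A=0;b=0
    for c,d in rays:
        M=np.eye(3)-np.outer(d,d);A=A+M;b=b+M@c
    X=np.linalg.solve(A,b); return X,[np.linalg.norm((np.eye(3)-np.outer(d,d))@(X-c)) for c,d in rays]
def save(f,n,box=None,k=1):
    im=f["frame"][:,:,::-1]
    if box: im=im[box[1]:box[3],box[0]:box[2]]
    cv2.imwrite("pics/"+n,cv2.resize(im,None,fx=k,fy=k,interpolation=cv2.INTER_CUBIC))
E
python3 - <<'E'
from h import *
np.set_printoptions(precision=4,suppress=True)
s=state();print(s)
print(tool(s)[0])
F={}
for n in ["scene","top"]:
    F[n]=grab_frame(n);save(F[n],n+"0.png",k=1.5)
    print(n,"cam",-np.array(F[n]["R"]).T@F[n]["t"],F[n]["fovy"],F[n]["distortion"])
R={}
for l in ["tilt_stand","cup_hinge","cup_crank","tray","jar","jar_seat","cap_centre","cap_mark","ball_1_center","yellow_cup_c","red_cup_c","timer_c","vial_c"]:
    for n in F:
        r=place_of(n,l); print(l,n,[(np.round(a["location"],1),round(a["confidence"],2)) for a in r[:5]])
        if r: R[l,n]=r[0]["location"]
    if (l,"scene") in R and (l,"top") in R: print("   ",tri([ray(F[n],R[l,n]) for n in F]))
E
```

```text
{'t': 0.0, 'joint_pos': array([ 1.3075,  0.418 , -0.0103,  1.6142,  0.0047,  1.1107, -0.053 ]), 'dq': array([-0.0015, -0.0001, -0.0004, -0.0006, -0.0011, -0.0009, -0.0005]), 'tau': array([ -0.0013, -86.4441,   0.6787, -43.4888,   0.0191,   0.0074,
        -0.    ]), 'tcp_pos': array([ 0.1374, -0.6093,  0.2306]), 'ee_rot': array([ 0.5525, -0.552 ,  0.4419, -0.4412]), 'ft_force': array([ 0.6902,  0.8958, -0.7671]), 'wrist_torque': array([ 0.0409, -0.0246, -0.0186]), 'grip_width': 0.08533386553495947}
[[ 0.22   -0.0003  0.9755]
 [-0.9755  0.0012  0.22  ]
 [-0.0012 -1.     -0.0001]]
scene cam [0.0264 0.5128 0.9688] 48.30807913711658 [-0.0383  0.      0.      0.      0.    ]
top cam [ 0.2977 -0.0874  1.2416] 49.59155593998697 [-0.0051  0.      0.      0.      0.    ]
tilt_stand scene [(array([173.4, 264.6]), 0.85)]
tilt_stand top [(array([173.3, 178.3]), 0.8)]
    (array([0.5951, 0.1712, 0.019 ]), [np.float64(0.0035263311948332925), np.float64(0.003526331194833337)])
cup_hinge scene [(array([196.5, 257.4]), 0.65)]
cup_hinge top [(array([169.8, 194.9]), 0.62)]
    (array([0.5193, 0.1566, 0
[... 1669 characters left out ...]
up_c scene []
yellow_cup_c top [(array([366.9, 226.6]), 0.61), (array([229.8, 243.5]), 0.54)]
red_cup_c scene [(array([348.5, 176.1]), 0.82)]
red_cup_c top [(array([366., 227.]), 0.83)]
    (array([ 0.4269, -0.3929,  0.0495]), [np.float64(0.000693961861167957), np.float64(0.0006939618611679127)])
timer_c scene [(array([318.5, 155.3]), 0.63)]
timer_c top [(array([368.5, 180.2]), 0.77)]
    (array([ 0.5612, -0.4148,  0.0415]), [np.float64(0.0043404835825039696), np.float64(0.004340483582504121)])
vial_c scene [(array([203. , 209.3]), 0.44)]
vial_c top [(array([232.5, 149.8]), 0.41)]
    (array([ 0.6759, -0.0114,  0.0251]), [np.float64(0.0010803475478209567), np.float64(0.0010803475478209578)])
```

View pics/scene0.png

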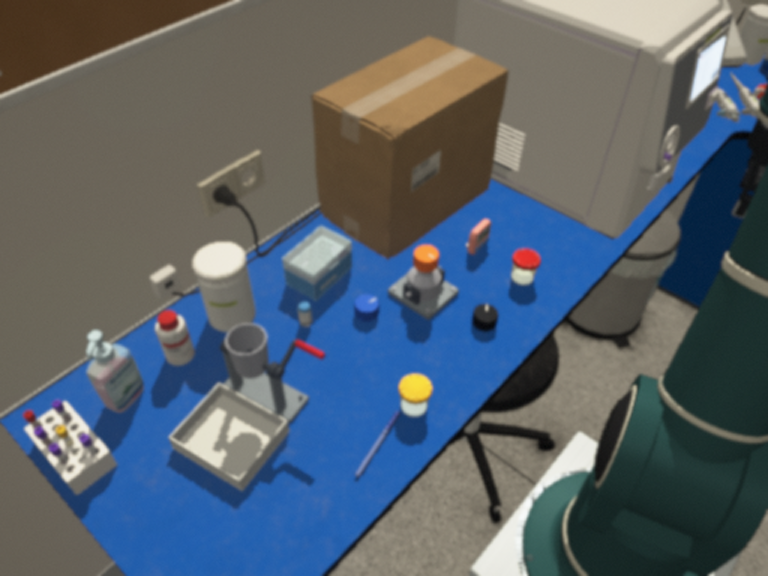

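View pics/top0.png

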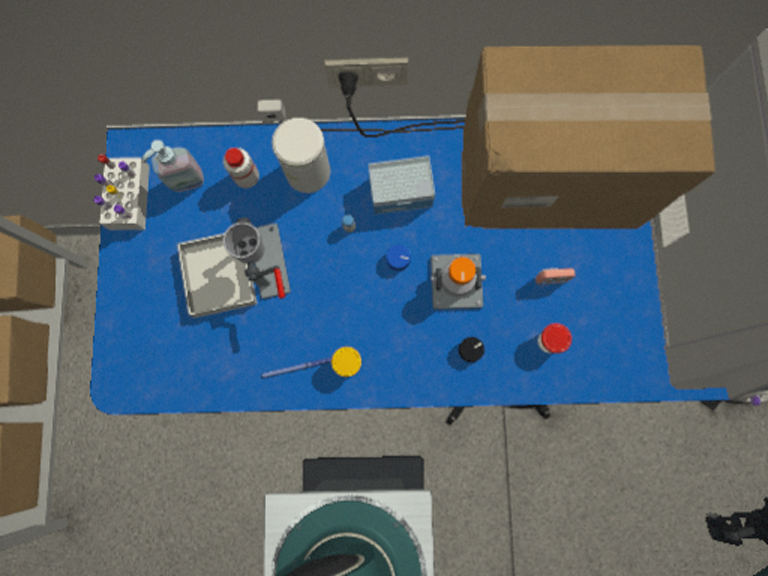

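The four balls sit in the cup at top (161,161), crank bar at top (186,188). Three things are shaped like the cap: orange at top (307,180), blue at (265,172), black at (314,233). Only the orange one sits on the jar, so that is the one meant. Next I refine the measurements.

Run:
```python
from h import *
np.set_printoptions(precision=4,suppress=True)
F={n:grab_frame(n) for n in ["scene","top"]}
for n in F:
    hsv=cv2.cvtColor(F[n]["frame"],cv2.COLOR_RGB2HSV)
    c=(196,228) if n=="scene" else (186,188)
    m=((hsv[...,0]<8)|(hsv[...,0]>172))&(hsv[...,1]>130)&(hsv[...,2]>70)
    w=np.zeros_like(m); 
    if n=="scene": w[215:245,185:225]=1
    else: w[172:203,175:195]=1
    ys,xs=np.nonzero(m&w); P=np.c_[xs,ys].astype(float)
    mu=P.mean(0);u=np.linalg.svd(P-mu)[2][0];q=(P-mu)@u
    a,b=mu+u*q.min(),mu+u*q.max()
    A,B=onz(F[n],a,.151),onz(F[n],b,.151)
    print(n,"bar",len(P),a,b,A,B,"mid",(A+B)/2,"len",np.linalg.norm(A-B),"yaw",np.degrees(np.arctan2(*(A-B)[1::-1])))
    c,sz=((283,171),12) if n=="scene" else ((308,180),12)
    m=(hsv[...,0]<18)&(hsv[...,0]>4)&(hsv[...,1]>150)&(hsv[...,2]>100);w[:]=0
    w[c[1]-sz:c[1]+sz,c[0]-sz:c[0]+sz]=1
    ys,xs=np.nonzero(m&w);print(n,"cap",len(xs),xs.mean(),ys.mean(),onz(F[n],(xs.mean(),ys.mean()),.108),
      "ext",xs.min(),xs.max(),ys.min(),ys.max())
    print("seat z.1",onz(F[n],place_of(n,"jar_seat")[0]["location"],.1))
    t=[a for a in place_of(n,"cup_hinge")];print("hinge",onz(F[n],t[0]["location"],.125))
    t=[a for a in place_of(n,"tray")];print("tray",onz(F[n],t[0]["location"],.0))
    t=[a for a in place_of(n,"tilt_stand")];print("stand",onz(F[n],t[0]["location"],.0))
save(F["top"],"t_st.png",(110,130,210,220),7)
save(F["top"],"t_jar.png",(255,140,355,240),6)
```

```text
scene bar 66 [196.6835 227.6311] [214.274  236.4537] [0.5586 0.1104 0.151 ] [0.5075 0.1006 0.151 ] mid [0.5331 0.1055 0.151 ] len 0.05195445977785216 yaw 10.873907348390814
scene cap 198 283.4191919191919 171.9949494949495 [ 0.5516 -0.2214  0.108 ] ext 277 291 164 180
seat z.1 [ 0.5651 -0.2318  0.1   ]
hinge [0.5093 0.147  0.125 ]
tray [0.5823 0.2568 0.    ]
stand [ 0.6055  0.1648 -0.    ]
top bar 76 [183.9104 178.8115] [187.7311 197.2627] [0.5581 0.1127 0.151 ] [0.507 0.102 0.151] mid [0.5325 0.1073 0.151 ] len 0.05213522705948226 yaw 11.881074762998118
top cap 236 307.60593220338984 179.8050847457627 [ 0.5561 -0.2258  0.108 ] ext 299 316 172 188
seat z.1 [ 0.5514 -0.2214  0.1   ]
hinge [0.5183 0.1573 0.125 ]
tray [0.5835 0.2618 0.    ]
stand [0.6036 0.1757 0.    ]
```

View pics/t_st.png

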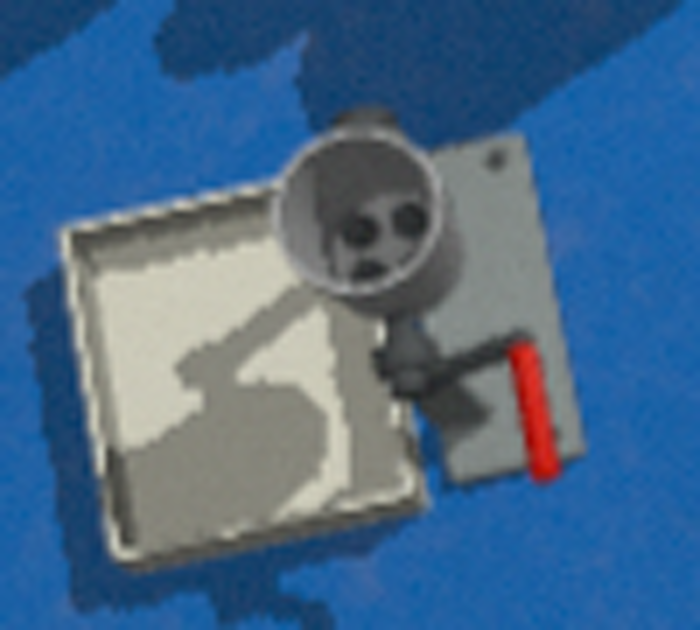

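View pics/t_jar.png

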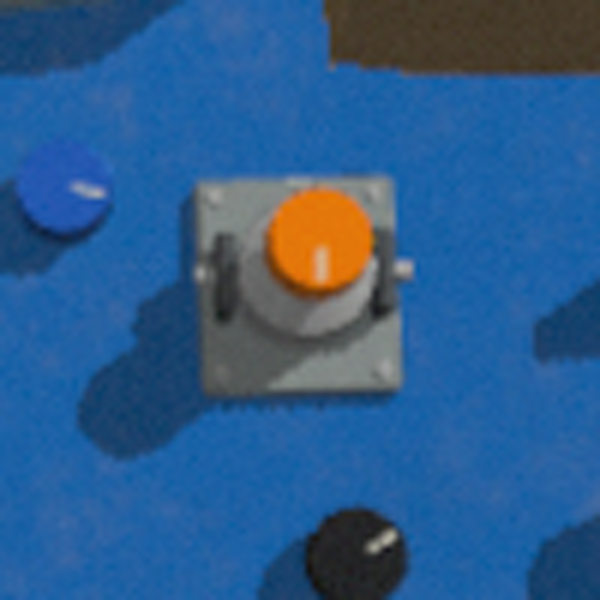

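Call:
{"name": "move_arm", "arguments": {"series": "-12.2 -2 10.9 -0.02 -1; -24.4 -4 21.7 -0.02 -1; -36.7 -6 32.6 -0.02 -1; -48.9 -6 43.5 -0.02 -1; -61 -6 50 -0.02 -1", "newtons": 40}}

```text
t: 2.52
tcp_pos: [0.2855, -0.3342, 0.2632]
ee_rot: [-0.557, 0.557, -0.436, 0.436]
ft_force: [1.5, -0.3, 0.3]
grip_width: 0.0854
```

```bash
cat > d.py <<'E'
import sys
from h import *
def delta(X,yawdeg=None):
    s=state();R,p=tool(s);d=R.T@(np.array(X)-p)*100
    zy=np.degrees(np.arctan2(R[1,2],R[0,2]))
    print("t",round(s["t"],2),"tcp",p.round(4),"delta cm",d.round(2),"zyaw",zy.round(2),"turn to",None if yawdeg is None else np.round(-np.radians((yawdeg-zy+180)%360-180),3),"ft",np.round(s["ft_force"],1),"tq",np.round(s["wrist_torque"],2),"w",round(s["grip_width"],4),"j",np.round(s["joint_pos"],2), "tilt",R[:,1].round(3))
if __name__=="__main__":
    a=[float(x) for x in sys.argv[1:]]
    delta(a[:3],a[3] if len(a)>3 else None)
E
python3 d.py 0.5 0.106 0.29 11.3
```

```text
t 2.52 tcp [ 0.2855 -0.3342  0.2632] delta cm [-37.6   -2.71  31.37] zyaw 13.86 turn to 0.045 ft [ 1.5 -0.3  0.3] tq [-0.   -0.08 -0.07] w 0.0854 j [ 0.98  0.05 -0.19  2.01  0.01  1.08 -0.55] tilt [ 0.    -0.001 -1.   ]
```

Call:
{"name": "move_arm", "arguments": {"series": "-5 -0.5 4.5 0.04 -1; -12 -1 10.5 0.04 -1; -20 -2 17 0.04 -1; -29 -2.7 24 0.04 -1; -37.6 -2.7 31.4 0.045 -1"}}

```text
t: 3.15
tcp_pos: [0.4227, -0.0544, 0.2838]
ee_rot: [-0.547, 0.547, -0.448, 0.449]
ft_force: [1.6, -1.0, -1.1]
grip_width: 0.0856
```

```bash
python3 d.py 0.5 0.106 0.29 11.3
```

```text
t 3.15 tcp [ 0.4227 -0.0544  0.2838] delta cm [-14.21  -0.64  10.71] zyaw 11.27 turn to -0.001 ft [ 1.6 -1.  -1.1] tq [-0.03 -0.03 -0.02] w 0.0856 j [ 0.61  0.02 -0.56  2.    0.01  1.13 -1.32] tilt [ 0.002 -0.002 -1.   ]
```

Call:
{"name": "move_arm", "arguments": {"series": "-5 -0.5 4 0 -1; -10 -0.6 8 0 -1; -14.2 -0.6 10.7 0 -1; -14.2 -0.6 10.7 0 -1"}}

```text
t: 3.65
tcp_pos: [0.5002, 0.1097, 0.2895]
ee_rot: [0.548, -0.547, 0.447, -0.447]
ft_force: [-0.1, -0.5, -0.8]
grip_width: 0.0855
```

Run:
```python
from h import *
np.set_printoptions(precision=4,suppress=True)
s=state();f=grab_frame("wrist");save(f,"w1.png",k=1.5)
print(s["tcp_pos"],f["tool_from_camera"])
print(proj(f,[[.5581,.1115,.151],[.507,.1015,.151],[.5328,.1065,.151],[.5225,.1545,.125]],s))
for l in ["cup_crank","cup_hinge"]:
    r=place_of("wrist",l);print(l,[(a["location"],a["confidence"],onz(f,a["location"],.151 if l=="cup_crank" else .125,s)) for a in r[:2]])
```

```text
[0.5002 0.1097 0.2895] [[ 1.      0.0001  0.001  -0.0002]
 [-0.0009 -0.3129  0.9498 -0.1428]
 [ 0.0004 -0.9498 -0.3129  0.0797]
 [ 0.      0.      0.      1.    ]]
[[265.4586 113.8734]
 [264.3473 171.5363]
 [264.9519 143.192 ]
 [213.8101 139.1552]]
cup_crank [([265.1, 153.8], 0.86, array([0.5234, 0.1043, 0.151 ])), ([222.0, 58.1], 0.74, array([0.5956, 0.1567, 0.151 ]))]
cup_hinge []
```

View pics/w1.png

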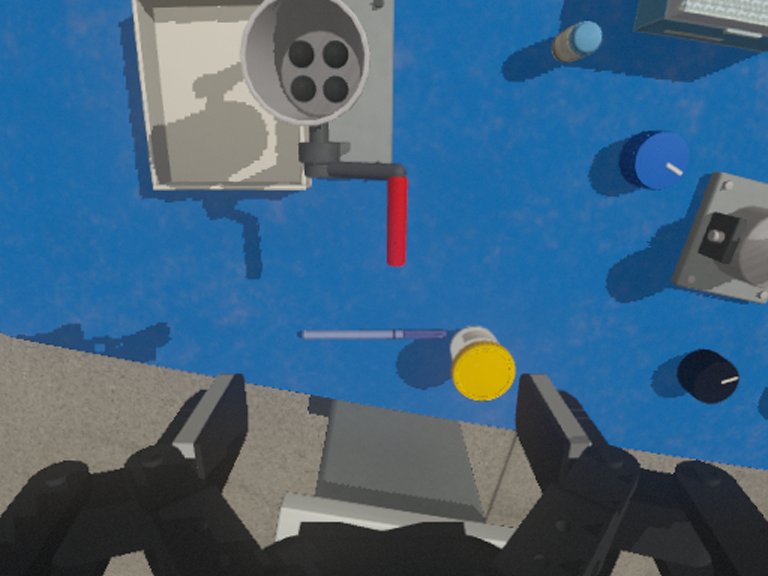

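```bash
python3 d.py 0.526 0.1053 0.132 11.3
```

```text
t 3.8 tcp [0.4998 0.1051 0.2895] delta cm [ 0.46 15.76  2.56] zyaw 11.24 turn to -0.001 ft [ 0.6 -0.2  0.6] tq [-0.02  0.06 -0.01] w 0.0859 j [ 0.36  0.22 -0.72  1.8   0.15  1.18 -1.78] tilt [ 0.001 -0.002 -1.   ]
```

Call:
{"name": "move_arm", "arguments": {"series": "0.4 4 2.6 0 0; 0.4 8 2.6 0 0; 0.4 11 2.6 0 0; 0.4 11 2.6 0 0"}}

```text
t: 4.3
tcp_pos: [0.5252, 0.1046, 0.1783]
ee_rot: [-0.545, 0.547, -0.449, 0.449]
ft_force: [-0.4, 0.7, 0.3]
grip_width: 0.0426
```

```bash
python3 - <<'E'
from h import *
s=state();f=grab_frame("wrist");save(f,"w2.png",k=1.5)
E
python3 d.py 0.526 0.1053 0.132 11.3
```

```text
t 4.35 tcp [0.5261 0.1051 0.1799] delta cm [-0.03  4.79 -0.  ] zyaw 11.16 turn to -0.002 ft [1.1 0.2 0. ] tq [-0.02 -0.07 -0.01] w 0.0428 j [ 0.29  0.39 -0.67  1.87  0.29  0.98 -1.88] tilt [ 0.001 -0.002 -1.   ]
```

View pics/w2.png

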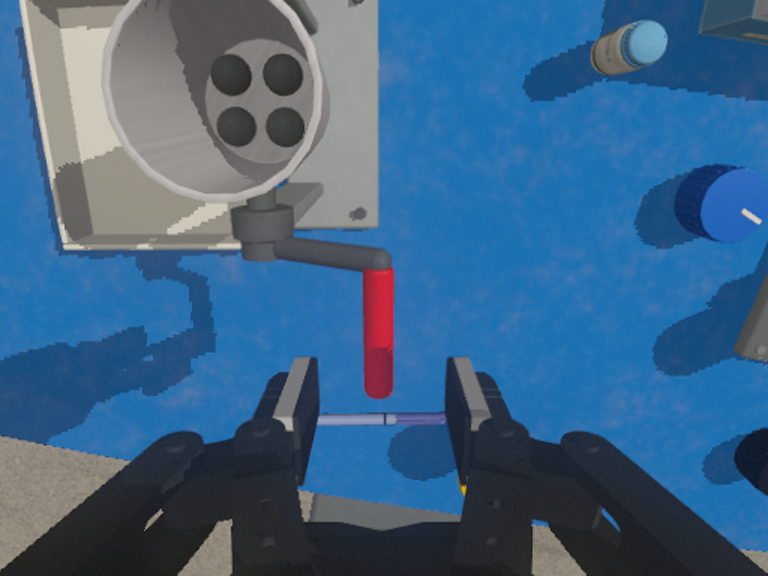

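Run:
```python
from h import *
s=state();f=grab_frame("wrist")
for p in [(252,178),(252,260),(252,219)]: print(onz(f,p,.152,s).round(4))
```

```text
[0.5558 0.1121 0.152 ]
[0.5041 0.1021 0.152 ]
[0.5311 0.1073 0.152 ]
```

Call:
{"name": "move_arm", "arguments": {"series": "0 2.5 0 0 0; 0 4.8 0 0 0; 0 4.8 0 0 0"}}

```text
t: 4.78
tcp_pos: [0.5267, 0.1049, 0.1332]
ee_rot: [-0.546, 0.546, -0.448, 0.45]
ft_force: [0.7, 0.2, 0.0]
grip_width: 0.0429
```

```bash
python3 - <<'E'
from h import *
s=state();f=grab_frame("wrist");save(f,"w3.png",k=1.5)
E
python3 d.py 0.526 0.1053 0.132 11.3
```

```text
t 4.83 tcp [0.5272 0.1052 0.134 ] delta cm [-0.03  0.2  -0.12] zyaw 11.16 turn to -0.003 ft [ 0.2 -0.1  0.4] tq [-0.03 -0.    0.01] w 0.043 j [ 0.26  0.45 -0.64  1.9   0.35  0.89 -1.93] tilt [ 0.003 -0.002 -1.   ]
```

View pics/w3.png

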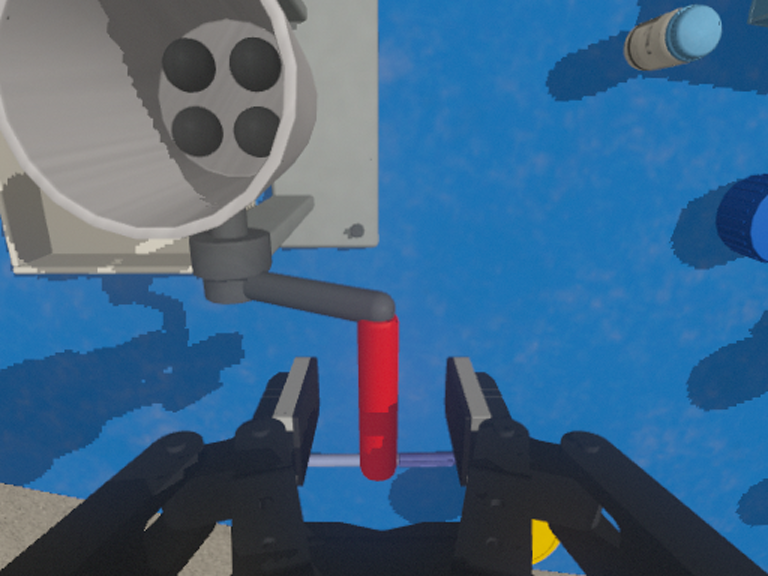

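Call:
{"name": "move_arm", "arguments": {"series": "0 0.2 0 0 0.5; 0 0.2 0 0 1; 0 0.2 0 0 1; 0 0.2 0 0 1", "newtons": 30}}

```text
t: 5.32
tcp_pos: [0.5276, 0.1062, 0.1332]
ee_rot: [0.547, -0.546, 0.447, -0.45]
ft_force: [-2.3, 4.7, 6.3]
grip_width: 0.0108
```

Run:
```python
from h import *
from d import delta
s=state();R,p=tool(s)
yaw=np.radians(11.3)
u=np.array([-np.sin(yaw),np.cos(yaw),0]);z=np.array([0,0,1.])
a0=np.arctan2(26,-49)
for th in np.arange(0.15,2.21,.15).tolist()+[2.2]:
    a=a0-th
    d=u*(.0555*np.cos(a)+.0490)+z*(.0555*np.sin(a)-.026)
    print(round(th,2),(R.T@d*100).round(2))
delta(p)
```

```text
0.15 [-0.44 -0.71  0.  ]
0.3 [-0.98 -1.34  0.  ]
0.45 [-1.61 -1.88  0.01]
0.6 [-2.32 -2.32  0.01]
0.75 [-3.08 -2.65  0.01]
0.9 [-3.88 -2.87  0.01]
1.05 [-4.71 -2.96  0.  ]
1.2 [-5.54 -2.92  0.  ]
1.35 [-6.36 -2.77  0.  ]
1.5 [-7.14 -2.49 -0.  ]
1.65 [-7.88 -2.1  -0.01]
1.8 [-8.54 -1.6  -0.01]
1.95 [-9.13 -1.01 -0.01]
2.1 [-9.62 -0.34 -0.02]
2.2 [-9.89  0.15 -0.02]
t 5.33 tcp [0.5276 0.1062 0.1332] delta cm [0. 0. 0.] zyaw 11.19 turn to None ft [-2.3  4.7  6.3] tq [ 0.83  0.4  -0.07] w 0.0108 j [ 0.26  0.46 -0.64  1.9   0.35  0.89 -1.93] tilt [ 0.005 -0.001 -1.   ]
```

Call:
{"name": "move_arm", "arguments": {"series": "-0.4 -0.7 0 0 1; -1 -1.3 0 0 1; -1.6 -1.9 0 0 1; -2.3 -2.3 0 0 1; -3.1 -2.65 0 0 1"}}

```text
t: 5.95
tcp_pos: [0.5222, 0.1349, 0.161]
ee_rot: [0.546, -0.546, 0.447, -0.452]
ft_force: [-0.3, -8.8, 4.9]
grip_width: 0.0106
```

```bash
cat > arc.py <<'E'
from h import *
from d import delta
import sys
s=state();R,p=tool(s)
yaw=np.radians(11.3)
u=np.array([-np.sin(yaw),np.cos(yaw),0]);z=np.array([0,0,1.])
p0=np.array([.5276,.1062,.1332]);a0=np.arctan2(26,-49)
h=p0+u*.049-z*.026
q=p-h; y=q@u; zz=q[2]
th0=a0-np.arctan2(zz,y);print("theta now",th0,"radius",np.hypot(y,zz),"along",q@np.array([np.cos(yaw),np.sin(yaw),0]))
sg=float(sys.argv[1])
for k in range(1,8):
    th=np.clip(th0+sg*.15*k,0,2.2); a=a0-th
    t=h+u*(.0555*np.cos(a))+z*(.0555*np.sin(a))
    print(round(th,2),(R.T@(t-p)*100).round(2))
delta(p)
E
python3 arc.py 1
```

```text
theta now 0.7308359286611912 radius 0.057296959244888514 along 0.00031257032290699294
0.88 [-0.86 -0.06 -0.03]
1.03 [-1.69 -0.17 -0.04]
1.18 [-2.52 -0.16 -0.04]
1.33 [-3.34 -0.02 -0.04]
1.48 [-4.13  0.24 -0.05]
1.63 [-4.87  0.61 -0.05]
1.78 [-5.55  1.1  -0.06]
t 5.95 tcp [0.5222 0.1349 0.161 ] delta cm [0. 0. 0.] zyaw 11.08 turn to None ft [-0.3 -8.8  4.9] tq [-2.16 -0.08  0.02] w 0.0106 j [ 0.23  0.42 -0.67  1.88  0.32  0.94 -1.97] tilt [ 0.006 -0.004 -1.   ]
```

Call:
{"name": "move_arm", "arguments": {"series": "-0.9 -0.1 0 0 1; -1.7 -0.15 0 0 1; -2.5 -0.15 0 0 1; -3.3 0 0 0 1; -4.1 0.25 0 0 1"}}

```text
t: 6.58
tcp_pos: [0.5148, 0.1751, 0.1591]
ee_rot: [0.546, -0.545, 0.446, -0.453]
ft_force: [0.8, -5.0, 7.3]
grip_width: 0.0108
```

```bash
python3 arc.py 1;  python3 - <<'E'
from h import *
save(grab_frame("scene"),"s2.png",(90,170,250,340),4)
E
```

```text
theta now 1.4691308935356977 radius 0.05601090981740782 along 0.0009407292197627685
1.62 [-0.73  0.41 -0.1 ]
1.77 [-1.41  0.89 -0.11]
1.92 [-2.02  1.46 -0.11]
2.07 [-2.53  2.11 -0.12]
2.2 [-2.9   2.74 -0.13]
2.2 [-2.9   2.74 -0.13]
2.2 [-2.9   2.74 -0.13]
t 6.58 tcp [0.5148 0.1751 0.1591] delta cm [0. 0. 0.] zyaw 11.04 turn to None ft [ 0.8 -5.   7.3] tq [-1.15 -0.19  0.01] w 0.0108 j [ 0.15  0.43 -0.67  1.87  0.34  0.95 -2.05] tilt [ 0.008 -0.005 -1.   ]
```

View pics/s2.png

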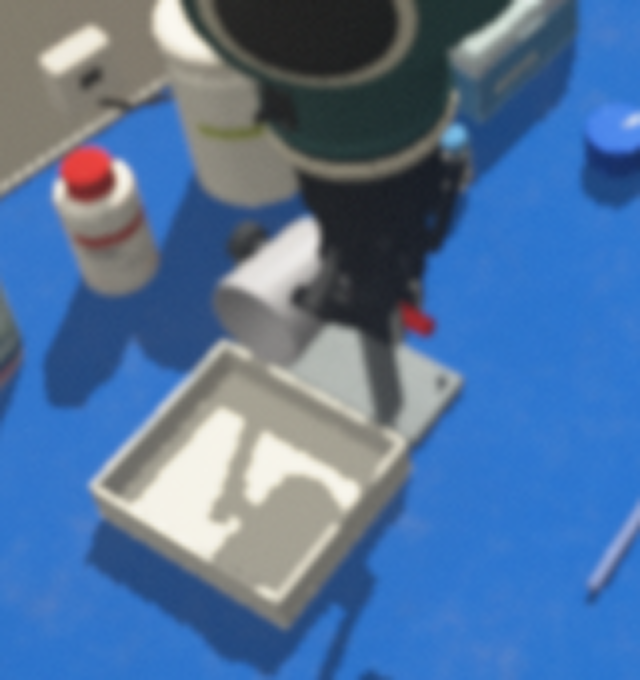

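The cup follows the crank and now lies about level, with the tray still empty. I'll pour slowly from here.

Call:
{"name": "move_arm", "arguments": {"series": "-0.4 0.2 0 0 1; -0.7 0.4 0 0 1; -1.1 0.65 0 0 1; -1.4 0.9 0 0 1; -1.7 1.15 0 0 1"}}

```text
t: 7.25
tcp_pos: [0.5113, 0.1932, 0.1471]
ee_rot: [0.547, -0.545, 0.446, -0.452]
ft_force: [0.5, -3.0, 3.8]
grip_width: 0.0107
```

```bash
python3 arc.py 1
```

```text
theta now 1.8636580730052423 radius 0.05610409570479577 along 0.0010582990308049371
2.01 [-0.51  0.67 -0.11]
2.16 [-0.96  1.37 -0.12]
2.2 [-1.05  1.55 -0.12]
2.2 [-1.05  1.55 -0.12]
2.2 [-1.05  1.55 -0.12]
2.2 [-1.05  1.55 -0.12]
2.2 [-1.05  1.55 -0.12]
t 7.25 tcp [0.5113 0.1932 0.1471] delta cm [0. 0. 0.] zyaw 11.11 turn to None ft [ 0.5 -3.   3.8] tq [-0.94 -0.26 -0.07] w 0.0107 j [ 0.11  0.45 -0.67  1.87  0.35  0.93 -2.1 ] tilt [ 0.008 -0.004 -1.   ]
```

Call:
{"name": "move_arm", "arguments": {"series": "-0.3 0.35 0 0 1; -0.5 0.65 0 0 1; -0.75 1 0 0 1; -0.95 1.35 0 0 1; -1.05 1.5 0 0 1"}}

```text
t: 7.88
tcp_pos: [0.5095, 0.203, 0.1324]
ee_rot: [0.546, -0.546, 0.446, -0.453]
ft_force: [-4.1, -13.9, 22.3]
grip_width: 0.011
```

```bash
python3 arc.py 1;  python3 - <<'E'
from h import *
save(grab_frame("scene"),"s3.png",(90,170,250,340),4)
print(len(place_of("scene","ball_1_center")))
E
```

```text
theta now 2.1830891234319254 radius 0.05552965237290267 along 0.001271042546614084
2.2 [-0.04  0.08 -0.13]
2.2 [-0.04  0.08 -0.13]
2.2 [-0.04  0.08 -0.13]
2.2 [-0.04  0.08 -0.13]
2.2 [-0.04  0.08 -0.13]
2.2 [-0.04  0.08 -0.13]
2.2 [-0.04  0.08 -0.13]
t 7.88 tcp [0.5095 0.203  0.1324] delta cm [0. 0. 0.] zyaw 11.08 turn to None ft [ -4.1 -13.9  22.3] tq [-2.91  0.76 -0.02] w 0.011 j [ 0.08  0.48 -0.66  1.88  0.38  0.9  -2.13] tilt [ 0.008 -0.005 -1.   ]
1
```

View pics/s3.png

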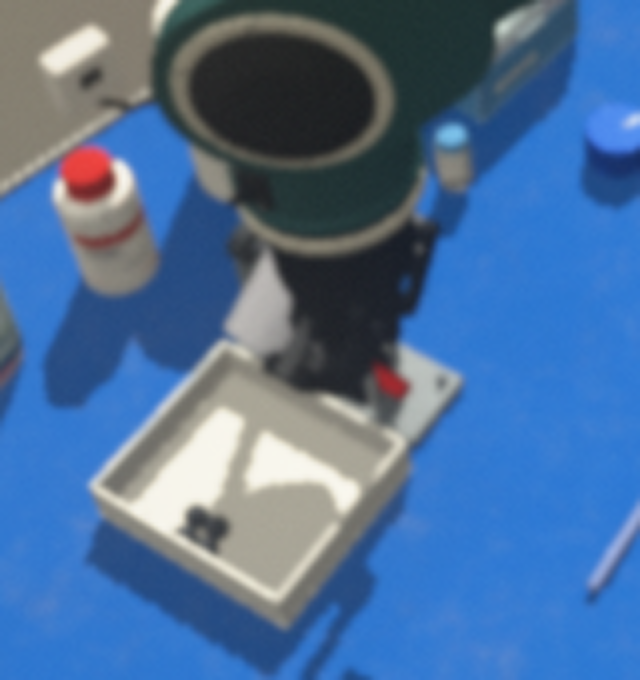

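Call:
{"name": "move_arm", "arguments": {"series": "0 -0.1 0 0 1; 0 -0.1 0 0 1; 0 -0.1 0 0 1"}}

```text
t: 8.35
tcp_pos: [0.5095, 0.2027, 0.133]
ee_rot: [0.546, -0.546, 0.446, -0.453]
ft_force: [3.1, -4.5, -3.3]
grip_width: 0.0107
```

```bash
python3 - <<'E'
from h import *
f=grab_frame("scene");save(f,"s4.png",(125,285,170,315),16)
g=grab_frame("top");save(g,"t4.png",(110,130,210,220),7)
E
python3 arc.py -1
```

```text
theta now 2.1713798534397073 radius 0.05551798014787325 along 0.00114007914573752
2.02 [ 0.45 -0.7  -0.11]
1.87 [ 0.99 -1.33 -0.1 ]
1.72 [ 1.62 -1.87 -0.1 ]
1.57 [ 2.33 -2.31 -0.09]
1.42 [ 3.09 -2.64 -0.08]
1.27 [ 3.9  -2.85 -0.08]
1.12 [ 4.73 -2.94 -0.08]
t 8.45 tcp [0.5095 0.2027 0.133 ] delta cm [0. 0. 0.] zyaw 11.06 turn to None ft [ 3.6 -5.2 -2.1] tq [-0.99 -0.63  0.05] w 0.0109 j [ 0.08  0.48 -0.66  1.88  0.38  0.9  -2.13] tilt [ 0.007 -0.005 -1.   ]
```

View pics/s4.png

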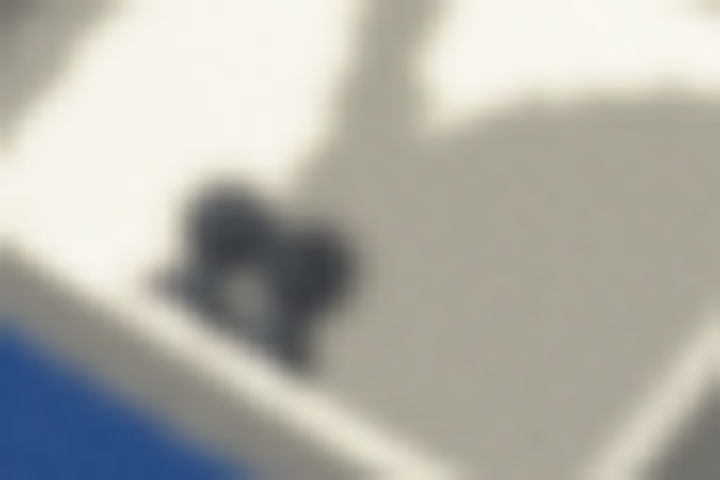

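View pics/t4.png

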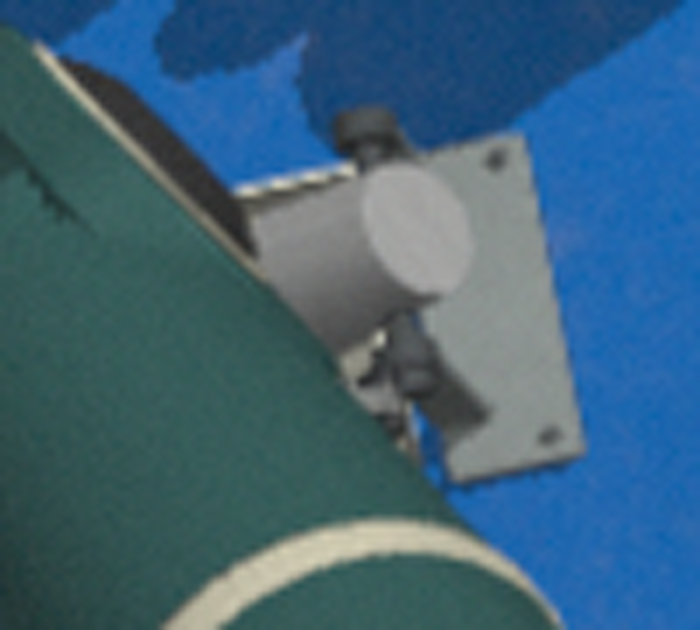

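Four dark balls are in the tray around scene (140,301), two of them partly hidden by the wall. I'll turn the cup back and check that it is empty.

Call:
{"name": "move_arm", "arguments": {"series": "0.45 -0.7 0 0 1; 1 -1.3 0 0 1; 1.6 -1.9 0 0 1; 2.3 -2.3 0 0 1; 3.1 -2.6 0 0 1"}}

```text
t: 9.07
tcp_pos: [0.5148, 0.176, 0.1609]
ee_rot: [0.548, -0.545, 0.446, -0.451]
ft_force: [-6.2, 11.3, 14.9]
grip_width: 0.0108
```

```bash
python3 arc.py -1
```

```text
theta now 1.4715797093628122 radius 0.05804641730144849 along 0.001120060624711768
1.32 [ 0.89 -0.02 -0.11]
1.17 [ 1.71 -0.15 -0.11]
1.02 [ 2.54 -0.16 -0.11]
0.87 [ 3.36 -0.05 -0.11]
0.72 [ 4.16  0.19 -0.11]
0.57 [ 4.91  0.54 -0.11]
0.42 [ 5.61  1.01 -0.12]
t 9.07 tcp [0.5148 0.176  0.1609] delta cm [0. 0. 0.] zyaw 11.25 turn to None ft [-6.2 11.3 14.9] tq [2.3  1.27 0.02] w 0.0108 j [ 0.16  0.43 -0.68  1.87  0.33  0.95 -2.05] tilt [ 0.009 -0.001 -1.   ]
```

Call:
{"name": "move_arm", "arguments": {"series": "0.9 0 0 0 1; 1.7 -0.1 0 0 1; 2.5 -0.1 0 0 1; 3.35 0 0 0 1; 4.15 0.2 0 0 1"}}

```text
t: 9.7
tcp_pos: [0.5227, 0.1364, 0.1596]
ee_rot: [0.549, -0.545, 0.446, -0.451]
ft_force: [-2.6, 2.9, 8.0]
grip_width: 0.011
```

```bash
python3 arc.py -1
```

```text
theta now 0.7455406385391896 radius 0.0555637335135186 along 0.0011052925367611203
0.6 [ 0.76  0.34 -0.11]
0.45 [ 1.46  0.78 -0.12]
0.3 [ 2.09  1.33 -0.12]
0.15 [ 2.63  1.96 -0.13]
0.0 [ 3.06  2.64 -0.14]
0.0 [ 3.06  2.64 -0.14]
0.0 [ 3.06  2.64 -0.14]
t 9.7 tcp [0.5227 0.1364 0.1596] delta cm [0. 0. 0.] zyaw 11.32 turn to None ft [-2.6  2.9  8. ] tq [0.9  0.7  0.01] w 0.011 j [ 0.23  0.42 -0.67  1.88  0.32  0.94 -1.96] tilt [ 0.009  0.001 -1.   ]
```

Call:
{"name": "move_arm", "arguments": {"series": "0.75 0.35 0 0 1; 1.5 0.8 0 0 1; 2.1 1.3 0 0 1; 2.6 1.9 0 0 1; 3.05 2.6 0 0 1"}}

```text
t: 10.32
tcp_pos: [0.5289, 0.1068, 0.1334]
ee_rot: [0.549, -0.544, 0.446, -0.45]
ft_force: [-1.7, 5.1, 5.1]
grip_width: 0.011
```

```bash
python3 arc.py -1
```

```text
theta now 0.00645288312626402 radius 0.055285038311697406 along 0.0013445955204751398
0.0 [ 0.04  0.02 -0.13]
0.0 [ 0.04  0.02 -0.13]
0.0 [ 0.04  0.02 -0.13]
0.0 [ 0.04  0.02 -0.13]
0.0 [ 0.04  0.02 -0.13]
0.0 [ 0.04  0.02 -0.13]
0.0 [ 0.04  0.02 -0.13]
t 10.32 tcp [0.5289 0.1068 0.1334] delta cm [0. 0. 0.] zyaw 11.34 turn to None ft [-1.7  5.1  5.1] tq [1.34 0.47 0.01] w 0.011 j [ 0.26  0.46 -0.64  1.9   0.35  0.89 -1.93] tilt [ 0.009  0.001 -1.   ]
```

Now I push it gently into the upright stop.

Call:
{"name": "move_arm", "arguments": {"series": "0.1 0.2 0 0 1; 0.15 0.35 0 0 1; 0.15 0.35 0 0 1"}}

```text
t: 10.7
tcp_pos: [0.5296, 0.1064, 0.1314]
ee_rot: [0.55, -0.544, 0.445, -0.45]
ft_force: [-11.3, 4.3, 31.1]
grip_width: 0.0108
```

```bash
python3 arc.py -1|head -1; python3 d.py .5 .1 .2
python3 - <<'E'
from h import *
save(grab_frame("wrist"),"w5.png",k=1.5)
E
```

```text
theta now -0.030791409077382426 radius 0.054793692594622745 along 0.0020204999963236775
t 10.7 tcp [0.5296 0.1064 0.1314] delta cm [ 0.05 -6.89 -2.95] zyaw 11.39 turn to None ft [-11.3   4.3  31.1] tq [ 1.    2.35 -0.  ] w 0.0108 j [ 0.26  0.46 -0.64  1.91  0.35  0.88 -1.93] tilt [ 0.011  0.002 -1.   ]
```

View pics/w5.png

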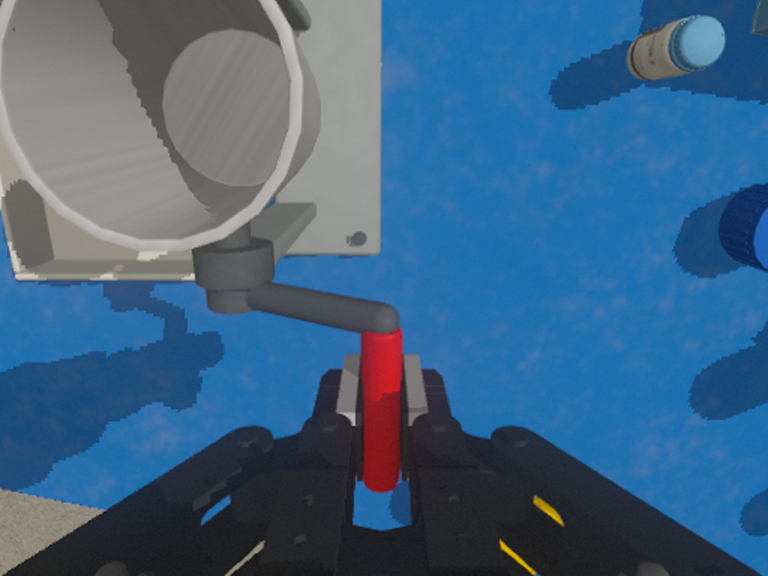

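The cup is empty and pressed against its upright stop. I release and go straight up.

Call:
{"name": "move_arm", "arguments": {"series": "0 0 0 0 0; 0 0 0 0 0; 0 0 0 0 0; 0 -3 0 0 0; 0 -7 0 0 0"}}

```text
t: 11.38
tcp_pos: [0.5282, 0.106, 0.2013]
ee_rot: [0.55, -0.545, 0.446, -0.45]
ft_force: [1.4, -0.2, 0.2]
grip_width: 0.0427
```

Call:
{"name": "move_arm", "arguments": {"series": "0 -3 0 0 0; 0 -7 0 0 0; 0 -9 0 0 0"}}

```text
t: 11.75
tcp_pos: [0.5278, 0.1058, 0.2931]
ee_rot: [0.55, -0.544, 0.446, -0.45]
ft_force: [0.6, -0.1, -0.2]
grip_width: 0.0429
```

```bash
python3 - <<'E'
from h import *
s=state();f=grab_frame("wrist");save(f,"w6.png",k=1.5)
g=grab_frame("top");save(g,"t6.png",k=1.5)
E
python3 d.py .5525 -.2235 .24 0
```

```text
t 11.85 tcp [0.5282 0.1058 0.2931] delta cm [32.76  5.27 -4.17] zyaw 11.37 turn to 0.198 ft [-0.7 -0.1 -0.6] tq [-0.    0.01  0.04] w 0.0428 j [ 0.35  0.27 -0.72  1.74  0.19  1.19 -1.79] tilt [ 0.011  0.002 -1.   ]
```

View pics/w6.png

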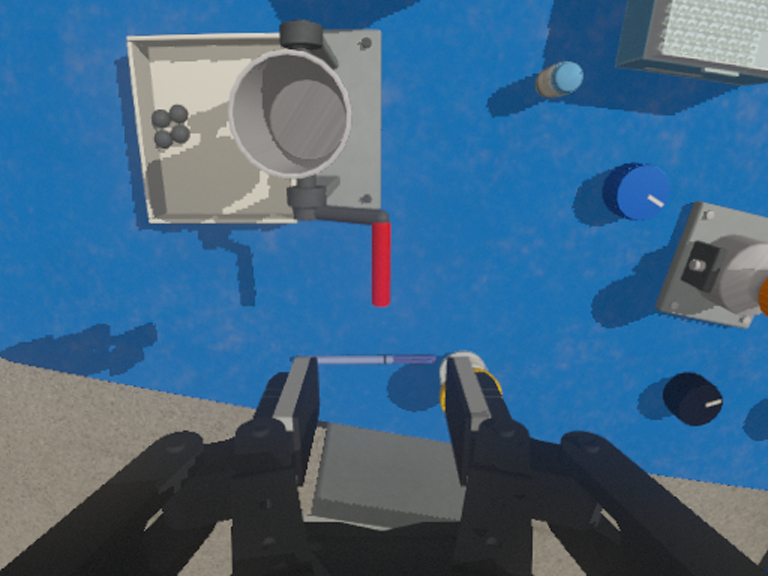

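View pics/t6.png

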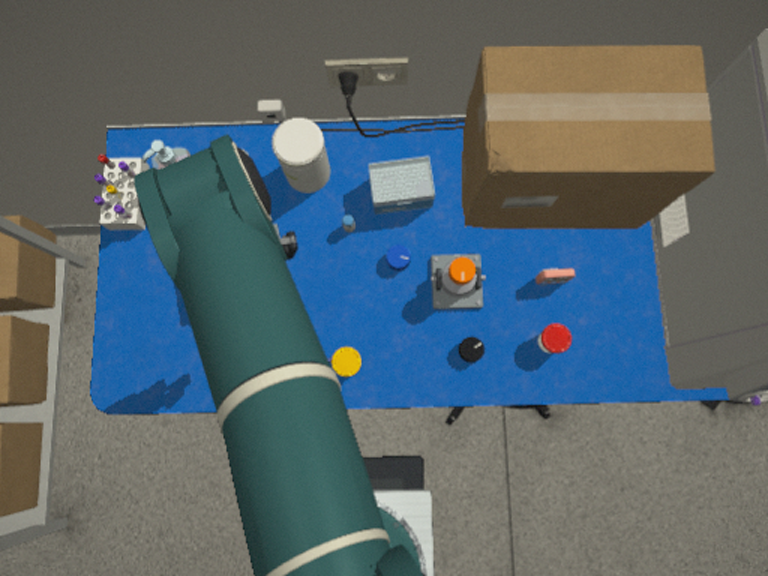

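All four balls lie in the tray at wrist (113,83), and the cup is upright with its crank back where it started. Now to the jar.

Call:
{"name": "move_arm", "arguments": {"series": "6 0 -1 0.04 -1; 12 0 -2.5 0.08 -1; 18 1 -4 0.12 -1; 24 2 -5.5 0.16 -1; 30 3 -6.4 0.2 -1"}}

```text
t: 12.48
tcp_pos: [0.5241, -0.203, 0.2613]
ee_rot: [-0.502, 0.496, -0.499, 0.503]
ft_force: [-0.5, -0.0, 0.5]
grip_width: 0.0855
```

```bash
python3 d.py .53 -.2235 .25 0
```

```text
t 12.47 tcp [ 0.5241 -0.203   0.2613] delta cm [2.05 1.14 0.59] zyaw -0.18 turn to -0.003 ft [-0.5 -0.   0.5] tq [ 0.02 -0.07  0.01] w 0.0855 j [ 0.74  0.31 -0.52  1.73  0.16  1.13 -1.4 ] tilt [ 0.011  0.002 -1.   ]
```

Call:
{"name": "move_arm", "arguments": {"series": "2 1.1 0.6 0 -1; 2 1.1 0.6 0 -1; 2 1.1 0.6 0 -1"}}

```text
t: 12.85
tcp_pos: [0.5304, -0.2215, 0.2502]
ee_rot: [0.503, -0.496, 0.498, -0.502]
ft_force: [-0.5, 0.2, 0.5]
grip_width: 0.0854
```

Run:
```python
from h import *
s=state();f=grab_frame("wrist");save(f,"w7.png",k=1.5)
print(s["tcp_pos"],s["joint_pos"].round(2))
print(proj(f,[[.554,-.2236,.115],[.554,-.2236,.1],[.554,-.2236,.064]],s))
for l in ["cap_centre","jar_seat","cap_mark"]:
    r=place_of("wrist",l);print(l,[(np.round(a["location"],1),round(a["confidence"],2),onz(f,a["location"],.115 if l=="cap_mark" else .1,s).round(4)) for a in r[:3]])
hsv=cv2.cvtColor(f["frame"],cv2.COLOR_RGB2HSV)
m=((hsv[...,0]<20)&(hsv[...,0]>4)&(hsv[...,1]>150)&(hsv[...,2]>150)).astype(np.uint8)
n,l,st,c=cv2.connectedComponentsWithStats(m);print([ (st[i],c[i].round(1)) for i in range(1,n) if st[i][4]>100])
```

```text
[ 0.53035468 -0.22148919  0.25015783] [ 0.75  0.35 -0.51  1.71  0.18  1.12 -1.38]
[[256.64540326 153.6251081 ]
 [256.55255098 150.54958734]
 [256.36244918 144.25700551]]
cap_centre [(array([162.6,  92. ]), 0.94, array([ 0.6075, -0.1391,  0.1   ])), (array([276.8, 240.6]), 0.83, array([ 0.4602, -0.2446,  0.1   ])), (array([260.4, 152.8]), 0.56, array([ 0.5519, -0.2272,  0.1   ]))]
jar_seat []
cap_mark [(array([170.1, 103.6]), 0.89, array([ 0.5979, -0.149 ,  0.115 ])), (array([261.2, 177.6]), 0.82, array([ 0.5317, -0.2278,  0.115 ]))]
[(array([ 234,  123,   54,   56, 2182], dtype=int32), array([260.6, 150.6]))]
```

View pics/w7.png

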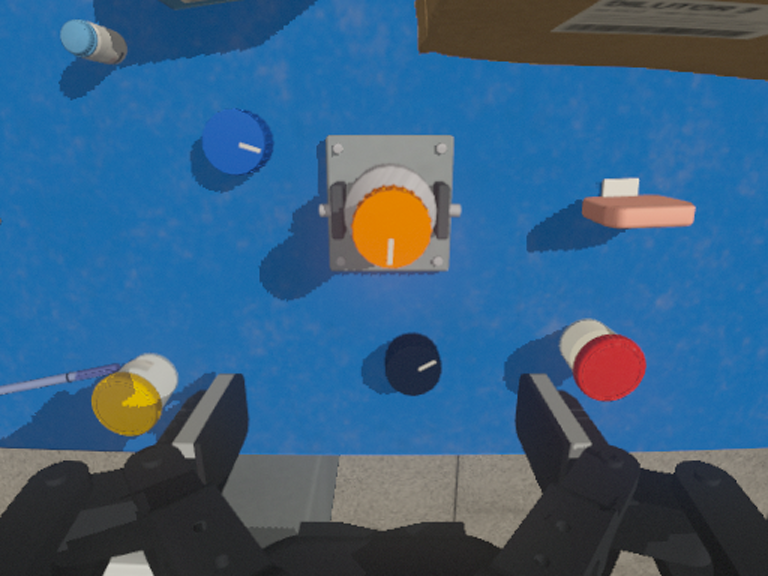

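Candidates in this view: orange (261,152), blue (157,95), black (275,242). The orange one is the one on the jar and has its white line towards the robot.

```bash
python3 - <<'E'
from h import *
s=state();f=grab_frame("wrist")
print([onz(f,p,.115,s).round(4) for p in [(261.5,152.5),(260.5,176.7)]], s["tcp_pos"])
save(f,"w7c.png",(200,70,320,270),3)
E
python3 d.py .5535 -.2272 .16 0
```

```text
[array([ 0.555 , -0.2287,  0.115 ]), array([ 0.5325, -0.2279,  0.115 ])] [ 0.53035943 -0.22205677  0.25075786]
t 13.1 tcp [ 0.5303 -0.2223  0.2507] delta cm [0.5  9.1  2.22] zyaw -0.12 turn to -0.002 ft [ 0.6 -1.  -0.2] tq [-0.04  0.05 -0.01] w 0.0853 j [ 0.75  0.34 -0.51  1.71  0.18  1.12 -1.38] tilt [ 0.011  0.001 -1.   ]
```

View pics/w7c.png

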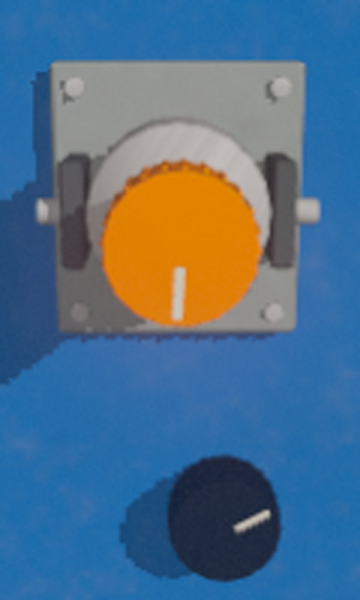

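The crop confirms the orange cap on the clamped jar.

Call:
{"name": "move_arm", "arguments": {"series": "0.3 3 1 0 -1; 0.5 6.5 2 0 -1; 0.5 9.5 2.3 0 -1; 0.5 9.5 2.3 0 -1"}}

```text
t: 13.6
tcp_pos: [0.5536, -0.2264, 0.1545]
ee_rot: [0.502, -0.497, 0.499, -0.502]
ft_force: [-0.1, 0.1, 0.5]
grip_width: 0.0853
```

```bash
python3 - <<'E'
from h import *
s=state();f=grab_frame("wrist");save(f,"w8.png",k=1.5)
print(s["tcp_pos"]); print(proj(f,[[.5535,-.2278,.115]],s)*1.5)
hsv=cv2.cvtColor(f["frame"],cv2.COLOR_RGB2HSV)
m=((hsv[...,0]<20)&(hsv[...,0]>4)&(hsv[...,1]>150)&(hsv[...,2]>180)).astype(np.uint8)
n,l,st,c=cv2.connectedComponentsWithStats(m);print([ (st[i],c[i].round(1),onz(f,c[i],.115,s)) for i in range(1,n) if st[i][4]>100])
E
python3 d.py .5535 -.2278 .085 0
```

```text
[ 0.55358343 -0.22644494  0.1545106 ]
[[384.44939235 330.21024732]]
[(array([ 218,  172,   76,   80, 4165], dtype=int32), array([256.4, 214. ]), array([ 0.55763966, -0.2278382 ,  0.115     ]))]
t 13.65 tcp [ 0.5543 -0.2268  0.1561] delta cm [ 0.12  7.11 -0.15] zyaw -0.09 turn to -0.002 ft [ 0.4 -0.8  0.4] tq [0.   0.03 0.04] w 0.0854 j [ 0.7   0.49 -0.47  1.74  0.26  0.96 -1.44] tilt [ 0.01   0.002 -1.   ]
```

View pics/w8.png

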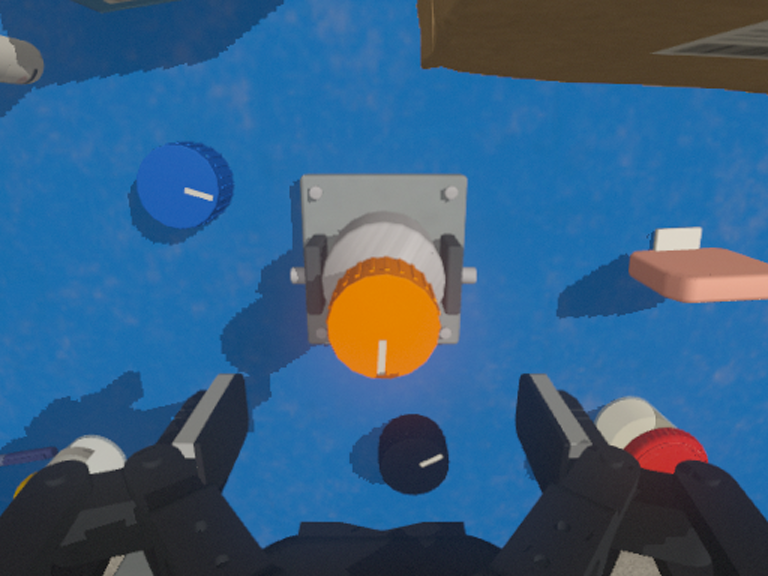

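Call:
{"name": "move_arm", "arguments": {"series": "0.1 3 0.1 0 -1; 0.1 6 0.1 0 -1; 0.1 7.3 0.1 0 -1; 0.1 7.3 0.1 0 -1"}}

```text
t: 14.15
tcp_pos: [0.5562, -0.2277, 0.0838]
ee_rot: [0.503, -0.497, 0.498, -0.503]
ft_force: [1.2, 1.0, 0.1]
grip_width: 0.085
```

```bash
python3 - <<'E'
from h import *
s=state();f=grab_frame("wrist");save(f,"w9.png",k=1.5)
E
python3 d.py .555 -.2278 .083 0
```

```text
t 14.2 tcp [ 0.5566 -0.2278  0.0844] delta cm [ 0.    0.14 -0.16] zyaw -0.08 turn to -0.001 ft [0.6 0.4 0.8] tq [-0.04 -0.01 -0.01] w 0.0854 j [ 0.67  0.58 -0.44  1.78  0.32  0.83 -1.49] tilt [ 0.011  0.002 -1.   ]
```

View pics/w9.png

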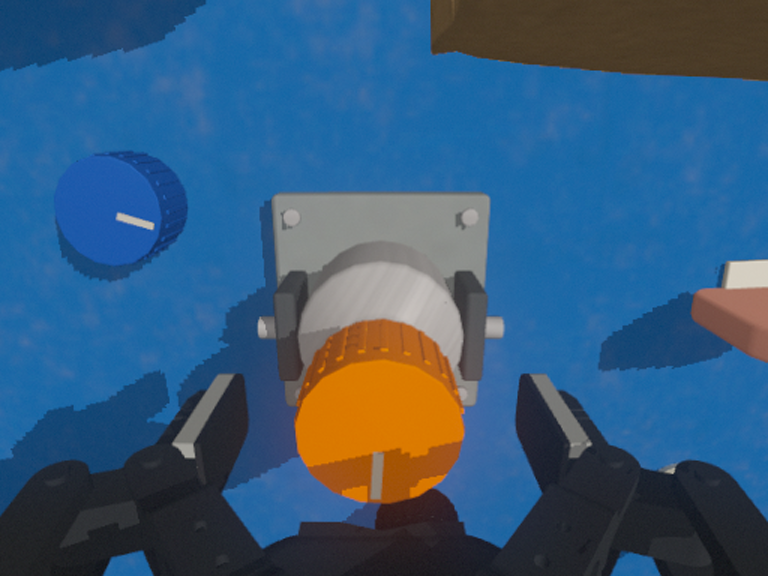

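Run:
```python
from h import *
s=state();f=grab_frame("wrist")
for x in (.552,.555,.558):
  a=np.linspace(0,2*np.pi,24,endpoint=False)
  P=proj(f,np.c_[x+.024*np.cos(a),-.2278+.024*np.sin(a),np.full(24,.115)],s)*1.5
  print(x,P.min(0),P.max(0))
```

```text
0.552 [296.17544736 366.46433584] [465.64127514 509.56302158]
0.555 [295.5184068 356.2565416] [466.27031512 501.6492568 ]
0.558 [294.85531369 345.8872826 ] [466.90502006 493.60802927]
```

Call:
{"name": "move_arm", "arguments": {"series": "0 0.1 -0.2 0 0; 0 0.1 -0.2 0 1; 0 0.1 -0.2 0 1; 0 0.1 -0.2 0 1; 0 0.1 -0.2 0 1", "newtons": 60}}

```text
t: 14.88
tcp_pos: [0.5549, -0.2279, 0.0846]
ee_rot: [-0.503, 0.496, -0.497, 0.503]
ft_force: [-5.9, 1.1, 12.8]
grip_width: 0.0471
```

```bash
python3 d.py .5545 -.2278 .083 0
```

```text
t 14.88 tcp [ 0.5549 -0.2279  0.0846] delta cm [-0.01  0.16 -0.05] zyaw -0.08 turn to -0.001 ft [-5.9  1.1 12.8] tq [0.42 0.95 0.05] w 0.0471 j [ 0.67  0.58 -0.44  1.79  0.32  0.83 -1.49] tilt [ 0.012  0.001 -1.   ]
```

Call:
{"name": "move_arm", "arguments": {"series": "0 0 0 0.06 1; 0 0 0 0.12 1; 0 0 0 0.18 1; 0 0 0 0.18 1"}}

```text
t: 15.38
tcp_pos: [0.5553, -0.2272, 0.0849]
ee_rot: [-0.457, 0.449, -0.54, 0.545]
ft_force: [0.3, 3.9, 2.8]
grip_width: 0.047
```

```bash
python3 d.py .5545 -.2278 .083 0
```

```text
t 15.38 tcp [ 0.5553 -0.2272  0.0849] delta cm [ 0.08  0.19 -0.07] zyaw -10.29 turn to -0.18 ft [0.3 3.9 2.8] tq [ 1.04 -0.17  1.01] w 0.047 j [ 0.64  0.57 -0.4   1.79  0.28  0.82 -1.64] tilt [ 0.013  0.001 -1.   ]
```

Call:
{"name": "move_arm", "arguments": {"series": "0 0 0 0.04 1; 0 0 0 0.08 1; 0 0 0 0.08 1"}}

```text
t: 15.75
tcp_pos: [0.5566, -0.2274, 0.0851]
ee_rot: [-0.435, 0.426, -0.557, 0.564]
ft_force: [10.3, -0.7, -7.5]
grip_width: 0.0468
```

```bash
python3 - <<'E'
from h import *
s=state();f=grab_frame("wrist");save(f,"w10.png",k=1.5)
E
python3 d.py .5545 -.2278 .083 0
```

```text
t 15.8 tcp [ 0.5566 -0.2274  0.0851] delta cm [ 0.09  0.21 -0.19] zyaw -14.89 turn to -0.26 ft [10.2 -1.3 -6.8] tq [-0.11 -2.32  1.28] w 0.0468 j [ 0.63  0.57 -0.38  1.79  0.27  0.82 -1.71] tilt [ 0.016  0.    -1.   ]
```

View pics/w10.png

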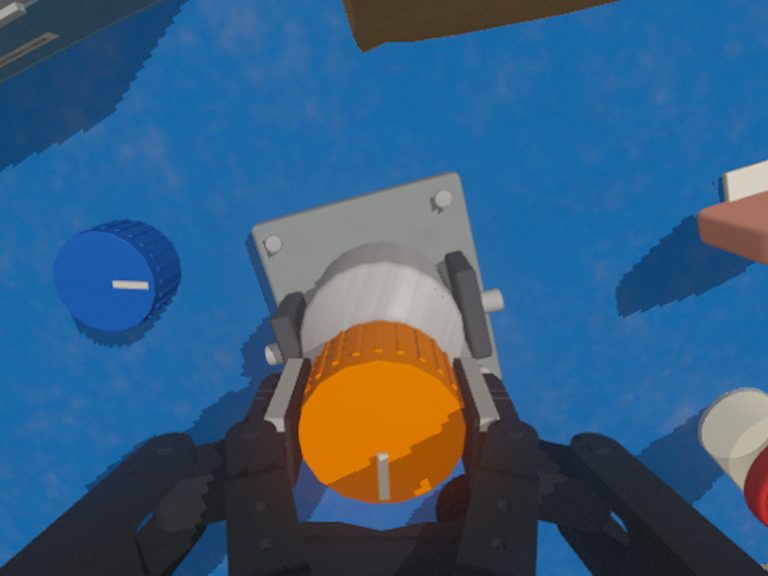

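Call:
{"name": "move_arm", "arguments": {"series": "0 0 -0.15 0.05 1; 0 0 -0.15 0.1 1; 0 0 -0.15 0.1 1"}}

```text
t: 16.18
tcp_pos: [0.5546, -0.2269, 0.085]
ee_rot: [-0.407, 0.398, -0.579, 0.584]
ft_force: [-4.7, 2.2, 3.7]
grip_width: 0.0467
```

```bash
python3 - <<'E'
from h import *
s=state();f=grab_frame("wrist");save(f,"w11.png",(180,220,330,350),5)
E
python3 d.py .5545 -.2278 .083 0
```

```text
t 16.23 tcp [ 0.5546 -0.2269  0.085 ] delta cm [0.09 0.2  0.02] zyaw -20.59 turn to -0.359 ft [-4.   2.7  3.2] tq [0.77 0.9  0.85] w 0.0465 j [ 0.61  0.56 -0.36  1.79  0.25  0.82 -1.79] tilt [ 0.014  0.001 -1.   ]
```

View pics/w11.png

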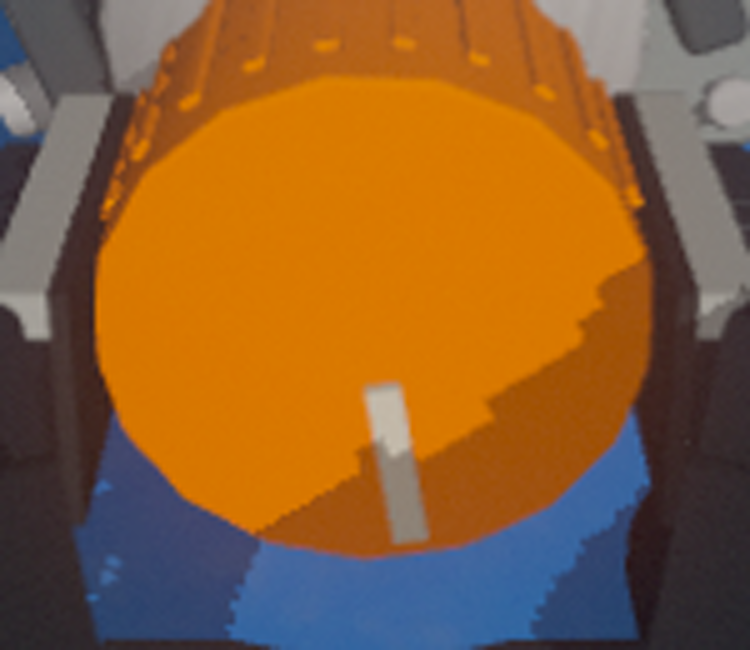

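The mark slipped relative to the fingers from about +0.18 rad on, and the torque capped at about 1.3 N m, so this is the wrong way. I turn the other way.

Call:
{"name": "move_arm", "arguments": {"series": "0 0 0 -0.14 1; 0 0 0 -0.28 1; 0 0 0 -0.42 1; 0 0 0 -0.56 1; 0 0 0 -0.56 1"}}

```text
t: 16.85
tcp_pos: [0.5545, -0.2276, 0.0849]
ee_rot: [0.551, -0.544, 0.444, -0.452]
ft_force: [-0.7, -0.4, -1.0]
grip_width: 0.0466
```

```bash
python3 d.py .5545 -.2278 .083 0
```

```text
t 16.85 tcp [ 0.5545 -0.2276  0.0849] delta cm [ 0.02  0.19 -0.01] zyaw 11.41 turn to 0.199 ft [-0.7 -0.4 -1. ] tq [-0.03  0.01 -0.05] w 0.0466 j [ 0.71  0.59 -0.49  1.79  0.35  0.84 -1.31] tilt [ 0.015  0.001 -1.   ]
```

Turning freely now, with no torque. I continue.

Call:
{"name": "move_arm", "arguments": {"series": "0 0 0 -0.14 1; 0 0 0 -0.28 1; 0 0 0 -0.42 1; 0 0 0 -0.56 1; 0 0 0 -0.62 1"}}

```text
t: 17.48
tcp_pos: [0.5544, -0.2279, 0.0848]
ee_rot: [0.66, -0.655, 0.255, -0.265]
ft_force: [-0.8, 0.0, -0.7]
grip_width: 0.0466
```

```bash
python3 d.py .5545 -.2278 .083 0
```

```text
t 17.48 tcp [ 0.5544 -0.2279  0.0848] delta cm [-0.01  0.18  0.01] zyaw 46.86 turn to 0.818 ft [-0.8  0.  -0.7] tq [ 0.02  0.08 -0.05] w 0.0466 j [ 0.81  0.62 -0.63  1.79  0.46  0.87 -0.78] tilt [ 0.015  0.001 -1.   ]
```

Now I feel for the stop in small steps.

Call:
{"name": "move_arm", "arguments": {"series": "0 0 0 -0.04 1; 0 0 0 -0.08 1; 0 0 0 -0.08 1"}}

```text
t: 17.85
tcp_pos: [0.5544, -0.228, 0.0848]
ee_rot: [0.669, -0.665, 0.229, -0.238]
ft_force: [-0.5, -0.2, -0.9]
grip_width: 0.0464
```

```bash
python3 d.py .5545 -.2278 .083 0
```

```text
t 17.85 tcp [ 0.5544 -0.228   0.0848] delta cm [-0.01  0.18  0.02] zyaw 51.41 turn to 0.897 ft [-0.5 -0.2 -0.9] tq [-0.    0.04  0.05] w 0.0464 j [ 0.83  0.63 -0.65  1.79  0.48  0.87 -0.71] tilt [ 0.014  0.001 -1.   ]
```

Call:
{"name": "move_arm", "arguments": {"series": "0 0 0 -0.04 1; 0 0 0 -0.08 1; 0 0 0 -0.08 1"}}

```text
t: 18.23
tcp_pos: [0.5546, -0.2278, 0.0848]
ee_rot: [0.678, -0.674, 0.202, -0.211]
ft_force: [0.8, 0.2, -0.0]
grip_width: 0.0468
```

```bash
python3 d.py .5545 -.2278 .083 0
```

```text
t 18.23 tcp [ 0.5546 -0.2278  0.0848] delta cm [-0.01  0.18 -0.01] zyaw 56.04 turn to 0.978 ft [ 0.8  0.2 -0. ] tq [ 0.26 -0.28  0.02] w 0.0468 j [ 0.84  0.64 -0.67  1.78  0.49  0.88 -0.64] tilt [ 0.015  0.001 -1.   ]
```

Call:
{"name": "move_arm", "arguments": {"series": "0 0 0 -0.03 1; 0 0 0 -0.06 1; 0 0 0 -0.06 1"}}

```text
t: 18.6
tcp_pos: [0.5548, -0.2277, 0.0848]
ee_rot: [0.684, -0.68, 0.181, -0.191]
ft_force: [3.3, 3.3, -2.0]
grip_width: 0.0465
```

```bash
python3 d.py .5545 -.2278 .083 0
python3 - <<'E'
from h import *
s=state();f=grab_frame("wrist");save(f,"w12.png",(180,220,330,350),5)
E
```

```text
t 18.6 tcp [ 0.5548 -0.2277  0.0848] delta cm [-0.02  0.18 -0.03] zyaw 59.51 turn to 1.039 ft [ 3.3  3.3 -2. ] tq [ 0.57 -0.7  -0.41] w 0.0465 j [ 0.85  0.64 -0.68  1.78  0.5   0.88 -0.59] tilt [ 0.015  0.001 -1.   ]
```

View pics/w12.png

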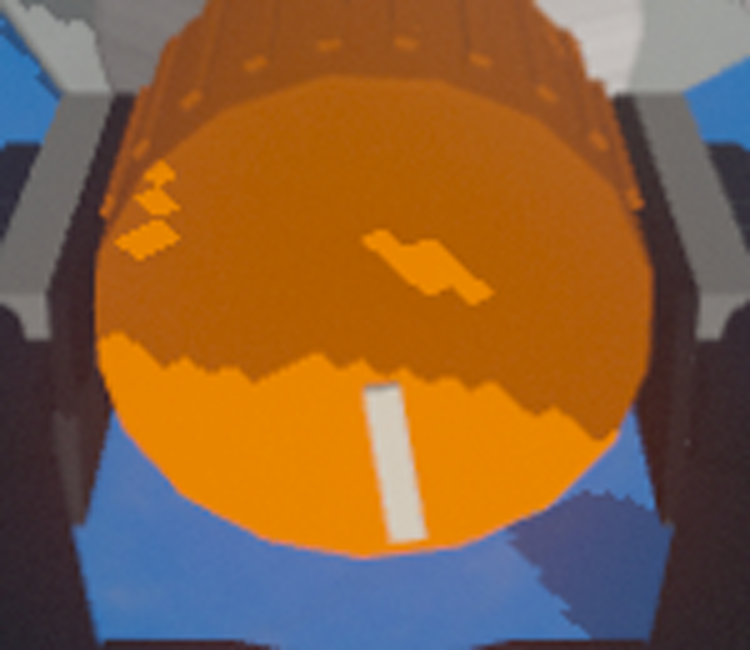

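The torque starts to rise (-0.41 N m) with the cap at about 1.2 rad, so the stop is reached. I lift gently.

Call:
{"name": "move_arm", "arguments": {"series": "0 -0.3 0 0 1; 0 -0.6 0 0 1; 0 -1 0 0 1"}}

```text
t: 19.02
tcp_pos: [0.5543, -0.2276, 0.0949]
ee_rot: [0.684, -0.68, 0.181, -0.191]
ft_force: [0.9, 1.6, -2.3]
grip_width: 0.0466
```

```bash
python3 d.py .5545 -.2278 .083 0
```

```text
t 19.02 tcp [ 0.5543 -0.2276  0.0949] delta cm [ 0.01  1.19 -0.02] zyaw 59.47 turn to 1.038 ft [ 0.9  1.6 -2.3] tq [ 0.39 -0.19 -0.02] w 0.0466 j [ 0.85  0.63 -0.69  1.78  0.49  0.9  -0.58] tilt [ 0.015  0.001 -1.   ]
```

Call:
{"name": "move_arm", "arguments": {"series": "0 -1.3 0 0 1; 0 -2.7 0 0 1; 0 -4.2 0 0 1; 0 -5.4 0 0 1; 0 -5.4 0 0 1"}}

```text
t: 19.65
tcp_pos: [0.5539, -0.228, 0.15]
ee_rot: [0.684, -0.68, 0.181, -0.192]
ft_force: [1.0, -1.0, -1.0]
grip_width: 0.0465
```

```bash
python3 d.py .5545 -.2278 .15 0
python3 - <<'E'
from h import *
f=grab_frame("scene");save(f,"s9.png",(230,110,400,240),4.5)
f=grab_frame("wrist");save(f,"w13.png",k=1.5)
f=grab_frame("top");save(f,"t9.png",k=1.5)
E
```

```text
t 19.65 tcp [ 0.5539 -0.228   0.15  ] delta cm [ 0.04 -0.    0.04] zyaw 59.46 turn to 1.038 ft [ 1. -1. -1.] tq [-0.02 -0.    0.02] w 0.0465 j [ 0.89  0.56 -0.73  1.75  0.43  0.99 -0.54] tilt [ 0.016  0.001 -1.   ]
```

View pics/s9.png

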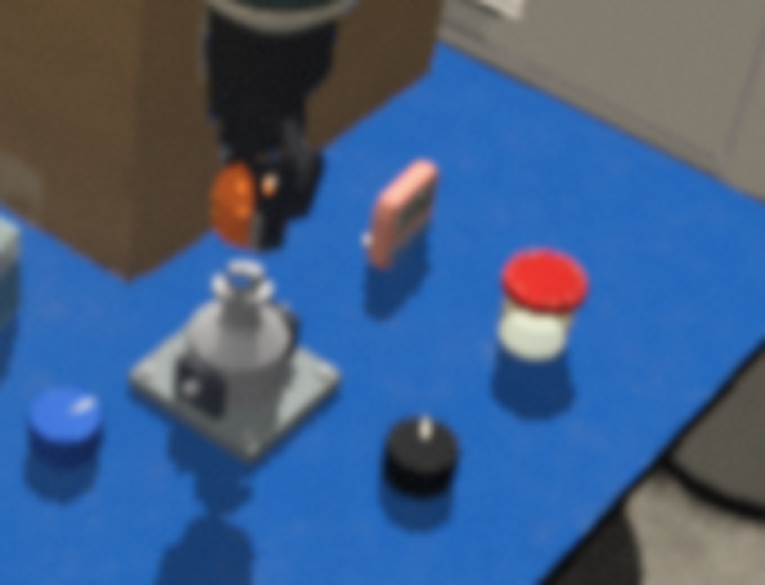

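View pics/w13.png

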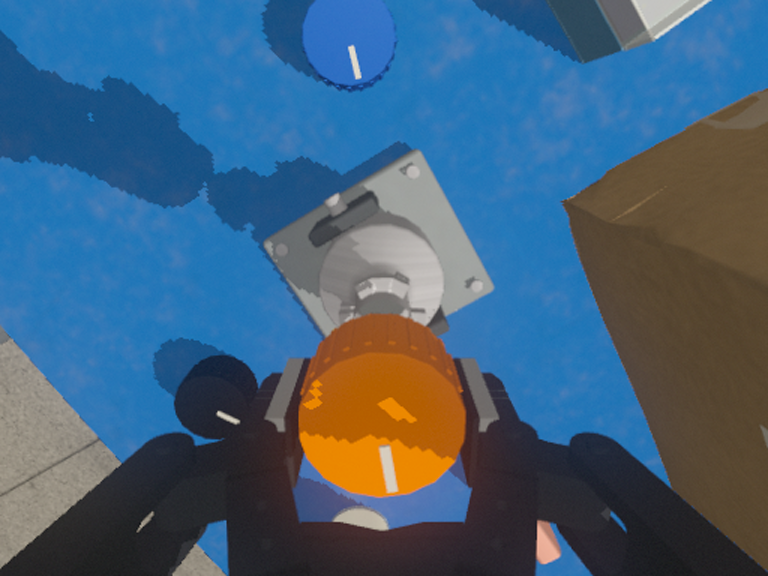

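View pics/t9.png

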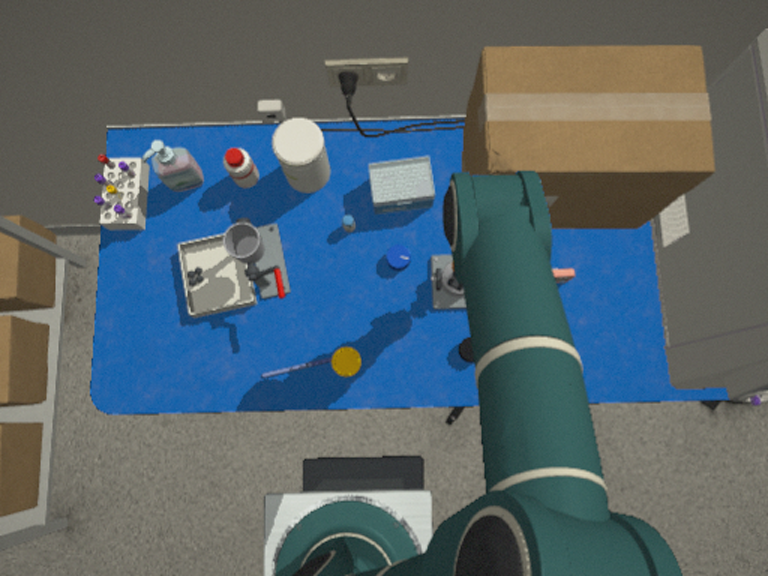

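The cap hangs above the open jar neck at wrist (255,280). The balls are in the tray at top (130,182), the crank is at its start pixels (186,188), and the bystanders are unmoved.

```bash
python3 -c "
from cell import *
s=state();print(s['dq'].round(3),s['grip_width']);print(sign_off())"
```

```text
[-0.001  0.006  0.     0.002  0.001 -0.     0.001] 0.0464073211876483
the job is handed in; nothing more can be done
None
```

The job is done as asked and handed in at about 20 s of the 58 s allowed.

- **Balls and cup:** I tipped the cup by its red crank to its end stop. All four balls lie in the tray, counted in the wrist picture. I turned the cup back against its upright stop, pushing with about 31 N. The pictures afterwards show it upright and empty, with the crank back where it started.
- **Cap:** Clockwise seen from above it stopped after about 0.18 rad, and the fingers slipped a little on it. Anticlockwise it turned freely to a stop at about 1.2 rad and came straight off.
- **Final pose:** The cap is held in the gripper at 46 mm opening, on the jar's axis. It was lifted 65 mm, which leaves roughly 4 cm between it and the neck; I judged that gap from the lift, not by measuring it.
- **Checks:** The last pictures show the yellow cup, red cup, vial and timer where they were. The largest force I read at the end of a move was about 33 N at the wrist. The camera estimates of the jar and crank disagreed by a few millimetres, so I used the close wrist views for both grasps.

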